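# Seat the bayonet collar on the hose coupling block

### The job

Get the coupling block ready for a hose: first turn the black bleed knob until its pointer nose stands at the raised index rib on the dial under it, and let go of it. Then take the knurled steel collar on the spigot, turn it clockwise (seen from above) until its hidden keyways drop over the pins, push it fully home against its spring, and finish still gripping it and holding it pushed home: do not let go at the end. Leave the ferrules and bolts that stand round the block where they are.

Things in the scene. Friction and masses are not known exactly. Their poses are not given: they have to be found in the camera images.
- block: Aluminium coupling block fixed to the table, 215 mm long (its y), 100 mm deep (its x), on a 230 x 118 mm foot; top at z = 0.040. Origin at the centre of its underside. On top, 60 mm either side of the middle along its y, stand the dial with the knob and the spigot with the collar (120 mm axis to axis); which is on which side varies.
- bleed_knob: Black bleed knob; origin on its vertical axis under its 50 mm skirt (skirt top z = 0.052). It turns either way about the vertical with light even friction (0.04 N m), stays where it is left, no stop in the way. At the start its nose stands 30 to 80 degrees counter-clockwise (seen from above) of the index rib.
- knob_grip (a point): Point on the knob's axis at z = 0.069, where to pinch its bar grip. The bar is 40 mm long (this point's x), 14 mm thick (its y), from z = 0.052 to 0.081. Turns with the knob; +x points along the pointer nose.
- knob_pointer (a point): Tip of the knob's small pointer nose, 26.5 mm from the axis; turns with the knob.
- index_mark (a point): Inner end of the raised steel index rib (9 x 4 x 6 mm) on the round dial plate (76 mm diameter) under the knob, 28 mm from the knob's axis. Its +x points radially outward from that axis. Fixed. The knob is set when its nose points at this rib.
- collar: Loose knurled steel collar: 50 mm outer diameter (53 over the knurl), 44 mm high, foot flange 62 mm wide and 6 mm high, about 0.16 kg, round a fixed vertical spigot (30 mm diameter, top at z = 0.110). Origin at the centre of its underside. It rests on hidden pins, underside at z = 0.060. Keyed, it goes freely to z = 0.054 (spring seat), then pushed to z = 0.048: home, a hard stop.
- collar_grip (a point): Point on the collar's axis 30 mm above its underside, where to pinch it across its diameter. Three keyways 120 degrees apart inside it are hidden, as are the pins; the angle where they meet varies, cannot be read from the pose and is found by feel: 20 to 80 degrees clockwise (seen from above) of the start, fitting within about 7 degrees either way.
- spring_seat (a joint): Travel of the spring-loaded seat ring under the collar: 0 = up (free), 0.006 m = pressed to its stop. Takes about 3 N to start and 9 N at the stop; let go, it lifts the collar again.
- ferrule_0: Brass-coloured crimp ferrule standing on the table on the robot's side of the block, 23 mm diameter, 28 mm high. Bystander; origin at its underside.
- ferrule_2: Brass-coloured crimp ferrule standing on the table on the robot's side of the block, 23 mm diameter, 28 mm high. Bystander; origin at its underside.
- bolt_0: Steel hex bolt standing on its head on the table behind the block, 19 x 16 mm head, 50 to 56 mm high. Bystander; origin at its underside.
- bolt_1: Steel hex bolt standing on its head on the table behind the block, 19 x 16 mm head, 50 to 56 mm high. Bystander; origin at its underside.

How it is judged:
By the outcome, as a careful person would: the job done as asked, in the order asked, and still so for the second after the job is handed in, while the arm keeps its last pose, push and grip.
It also fails if it takes over 58 s, if anything falls off the work surface, if the arm or the gripper's body presses on something with over 40 N, if the wrist force passes 120 N, or if a joint passes its speed limit or range.

### The arm

A 7-joint arm with a two-finger parallel gripper is mounted at the origin on a cart in front of the work surface, level with it; the furniture and walls round the work are solid. World frame = base frame: x ahead of the robot, y to its left, z up, the work surface at z = 0. Lengths are in mm, angles in rad, forces in N, time in s.
With the tool pointing down it reaches from about 400 to 850 mm from the base axis. Payload 4.5 kg.
Tool frame: the origin (TCP) lies midway between the tips of the shut fingers; the grasp point (between the pads) lies 19 mm behind it; z points along the fingers, x is the direction in which the jaws open and shut, and the axes are right-handed (so a half turn about z gives the same grasp; the last joint's range is limited). The gripper opens to 85 mm and grips with 20 to 120 N. Pads are 22 mm wide; open, the fingers measure 114 mm over their backs; the gripper's body (76 mm by 85 mm) begins 54 mm behind the grasp point. The pads swing forward as they close: fully open they stand 13 mm farther back than shut.
Start: joints at [-1.234, 0.689, -0.195, 1.565, 0.157, 0.902, -0.215], TCP at [186.352, 596.598, 211.017] pointing down, gripper open.
Joint ranges: [-3.01, 3.01], [-0.46, 2.08], [-1.47, 1.51], [0.13, 2.56], [-1, 4.14], [0.04, 2.09], [-2.66, 2.66]. Speed limits (rad/s): [2.57, 2.57, 3.14, 3.14, 3.14, 3.14, 3.14].

### API

Orientations are given as a unit quaternion [w, x, y, z].
In Python, from station import r, optics, spotter gives the robot as it stands. The module is installed in compiled form; this text tells all that it offers.
- The arm moves only by the tool arm_command, never from a script. Its argument "series" is a list that holds one entry, the list of rows, each a list of 6 numbers: the shift along the tool's x, y, z scaled (see below), then the turn, a rotation vector about the tool's x, y, z scaled (see below). A call has 1 to 10 rows; each row shifts and turns the commanded pose from where the row before left it, along the tool's axes as they then stand; what a row does not reach is not made up. The controller multiplies each number of a shift by 0.25 m and each number of a turn by 2 rad. A row lasts 1/12 s, in which the tool goes at most 41.7 mm and 7.16 degrees, less where a joint would pass 70% of its speed; a pose out of reach is approached as far as the arm can. A call with a number of a shift or a turn outside -1 to 1 is refused whole. A call with a gripper value outside its range is refused whole. "jaw" is the closure, from -1 (fully open) to 1 (shut), set as the call begins (left out, the last holds). The fingers move at their own pace and stop on an object; "squeeze" is the grip in N (left out, the last holds). Time passes only in rows, so rows that do not move let the fingers close. It gives the time, the measured TCP pose, the force and the opening at its end, in the units of the state.
- r.get_obs(): the state, without advancing time (a new reading comes with each control period).
- optics.capture(name): name is "scene" or "top"; returns the picture (420x560x3 uint8, red, green, blue); there is no depth.
- optics.calibration(name): a dict with "mtx" (3x3 intrinsics, pixels), "eye" and "attitude" of the camera in the world. Camera axes: x right, y down, z forward; pixel columns grow to the right and rows downward; lengths in mm; the calibration is good to about 2 mm. A picture is of the moment at which its call begins. calibration takes no time and is no camera call.
- r.sign_off(): hands the job in, once; it reports no verdict.
Trained networks look in the newest picture that a camera, given by its name, has taken for a name from the list of things; names that differ only in an ending like _2 or _b are one class to them, and where a whole thing is asked for, a point or a joint stands for the part that bears it (a point fixed in the world has none). Each returns a list of dicts, best first, with "conf" (0 to 1); they miss things now and then, are a little off and sometimes report something else, mostly with a low value. They report only what shows in the picture. A call takes as long as a camera call.
- spotter.spot_in(camera, query): "box" ([left, top, right, bottom] as shares, 0 to 1, of the picture: columns of its width, rows of its height, round what is visible of it).
- spotter.masks_of(camera, query): "region" (420x560 bool, what is visible of it) and "box" ([left, top, right, bottom] as shares, 0 to 1, of the picture: columns of its width, rows of its height, round what is visible of it).
- spotter.pinpoint(camera, query): "location" ([row, column] as shares, 0 to 1, of the picture: columns of its width, rows of its height: a listed point, or the origin of a listed thing).
The state is a dict: "clock": time; "joints": joint angles; "qd": joint speeds; "joint_torque": joint torques, N m; "tool_pos": TCP position; "tcp_rot": TCP orientation; "ft_force": force on the tool from outside, world axes, zero at the start; "torque": the same for the moment, N m; "width": opening from 0.0 (shut) to 1.0 (fully open).
Only numpy, scipy, OpenCV 4.12 (cv2) and the standard library are available. Lean on these libraries where they do the work, as an engineer would, in place of code of your own. Each camera call takes 0.05 s, during which the arm holds its last target.

## Working session

There is one attempt and no reset: what is moved stays moved. The work goes in short steps, Python scripts to look and compute and a tool call to move; the robot and the scene stay as the last step left them, time stands still between calls to the robot, and variables do not carry over. Pictures are saved under pics/ and viewed, and the job is handed in when it is done.

Besides the shell and the picture viewer there is one more tool, called after "Emit:" in YAML: its name, and indented under it one key for each argument. arm_command: Moves the arm, as the interface text tells. Its arguments: {"type":"object","properties":{"series":{"type":"array","items":{"type":"array","items":{"type":"array","items":{"type":"number"}}}},"jaw":{"type":"number"},"squeeze":{"type":"number"}},"required":["series"]}

```bash
mkdir -p pics; cat > h.py <<'E'
import numpy as np, cv2
from station import r, optics, spotter
def save(im,n): cv2.imwrite('pics/'+n,cv2.cvtColor(im,cv2.COLOR_RGB2BGR))
E
python3 - <<'E'
from h import *
print(r.get_obs())
for n in ['scene','top']:
    save(optics.capture(n),n+'0.png'); print(n,optics.calibration(n))
    for q in ['knob_grip','knob_pointer','index_mark','collar_grip','collar','bleed_knob']:
        print(q,[(np.round(d['location'],4)*[420,560],round(d['conf'],2)) for d in spotter.pinpoint(n,q)][:3])
E
```

```text
{'clock': 0.0, 'joints': array([-1.23421168,  0.68999489, -0.19453654,  1.56639642,  0.15729816,
        0.90251287, -0.21511249]), 'qd': array([-0.00169744,  0.00064723,  0.00047996,  0.00021416,  0.00103158,
       -0.00148955, -0.00165243]), 'joint_torque': array([-2.82668552e-04, -5.39612174e+01, -1.26665633e+00, -1.58543193e+01,
        9.11198178e-03,  9.27355519e-03,  2.50558469e-05]), 'tool_pos': array([186.18797935, 595.86658046, 210.16390752]), 'tcp_rot': array([ 6.17933404e-04,  8.05632613e-01,  5.92414697e-01, -7.33272097e-04]), 'ft_force': array([-0.0408925 , -0.0960802 , -0.21469184]), 'torque': array([-0.01523181, -0.02465522, -0.02459808]), 'width': 1.0027934455601104}
scene {'mtx': array([[516.64090893,   0.        , 290.93088279],
       [  0.        , 516.64090893, 208.53794662],
       [  0.        ,   0.        ,   1.        ]]), 'eye': array([-96.58475032, 475.99106753, 512.80560657]), 'attitude': array([ 0.22467975, -0.39824583,  0.7694754 , -0.44590007])}
knob_grip []
knob_pointer [(array([199.794, 377.328]), 0.67)]
index_mark [(array([202.02 , 369.488]), 0.64)]
collar_grip [(array([191.016, 309.512]), 0.77)]
collar [(array([204.204, 311.808]), 0.69), (array([205.884, 329.784]), 0.36)]
bleed_knob [(array([196.686, 365.792]), 0.63)]
top {'mtx': array([[456.38847812,   0.        , 279.65160486],
       [  0.        , 456.38847812, 210.41140544],
       [  0.        ,   0.        ,   1.        ]]), 'eye': array([346.50377799,  22.17421066, 905.56427544]), 'attitude': array([-0.06714508,  0.70494328, -0.70262711,  0.06972558])}
knob_grip [(array([210.504, 363.384]), 0.73), (array([249.984, 295.512]), 0.21)]
knob_pointer [(array([224.49 , 365.512]), 0.82)]
index_mark [(array([224.994, 357.784]), 0.84)]
collar_grip [(array([204.918, 297.696]), 0.58)]
collar [(array([210.798, 299.376]), 0.94), (array([216.216, 326.312]), 0.43)]
bleed_knob [(array([212.184, 360.08 ]), 0.96)]
```

View pics/scene0.png

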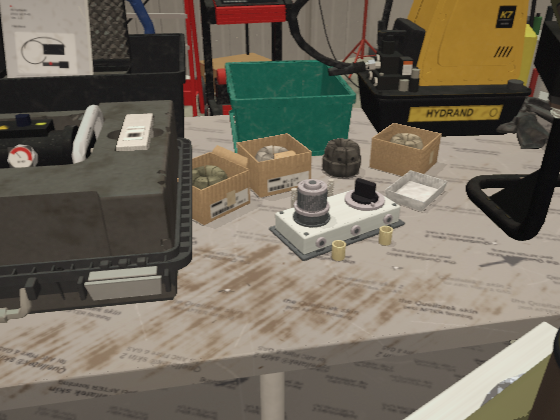

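View pics/top0.png

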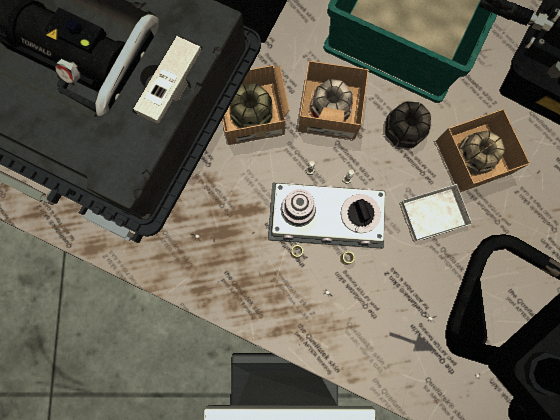

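```bash
cat >> h.py <<'E'
from scipy.spatial.transform import Rotation as R
def ray(cam,rc,z):
    c=optics.calibration(cam); K=c['mtx'];q=c['attitude']
    M=R.from_quat([q[1],q[2],q[3],q[0]]).as_matrix()
    d=M@np.linalg.solve(K,[rc[1],rc[0],1]); e=c['eye']
    return e+d*(z-e[2])/d[2]
def proj(cam,p):
    c=optics.calibration(cam); K=c['mtx'];q=c['attitude']
    M=R.from_quat([q[1],q[2],q[3],q[0]]).as_matrix()
    u=K@(M.T@(np.array(p)-c['eye'])); return np.array([u[1]/u[2],u[0]/u[2]])
E
python3 - <<'E'
from h import *
for cam,rc,z,n in [('top',(210.5,363.4),69,'kgrip'),('top',(224.5,365.5),54,'ptr'),('top',(225,357.8),46,'idx'),('top',(212.2,360.1),42,'knob'),('top',(204.9,297.7),90,'cgrip'),('top',(210.8,299.4),60,'collar'),('scene',(199.8,377.3),54,'ptr'),('scene',(202,369.5),46,'idx'),('scene',(196.7,365.8),42,'knob'),('scene',(191,309.5),90,'cgrip'),('scene',(204.2,311.8),60,'collar')]:
    print(n,cam,ray(cam,rc,z).round(1))
for n,y0 in [('top',180)]:
    im=optics.capture(n); save(cv2.resize(im[165:255,260:400],None,fx=5.7,fy=5.7,interpolation=cv2.INTER_CUBIC),'topz.png')
im=optics.capture('scene'); save(cv2.resize(im[150:250,270:410],None,fx=5.7,fy=5.7,interpolation=cv2.INTER_CUBIC),'scenez.png')
E
```

```text
kgrip top [ 511.2 -137.2   69. ]
ptr top [ 487.1 -143.2   54. ]
idx top [ 487.4 -130.    46. ]
knob top [ 513.1 -135.9   42. ]
cgrip top [517.  -13.5  90. ]
collar top [511.9 -18.   60. ]
ptr scene [ 480.9 -136.8   54. ]
idx scene [ 493.  -129.7   46. ]
knob scene [ 517.2 -143.3   42. ]
cgrip scene [525.5 -13.6  90. ]
collar scene [527.9 -21.5  60. ]
```

View zooms.

The scene picture shows the collar near row 200, col 312 and the knob near row 195, col 366. In the top picture the collar is at (207, 298) and the knob at (211, 361). The ferrules are on the near side and the bolts behind.

View pics/topz.png

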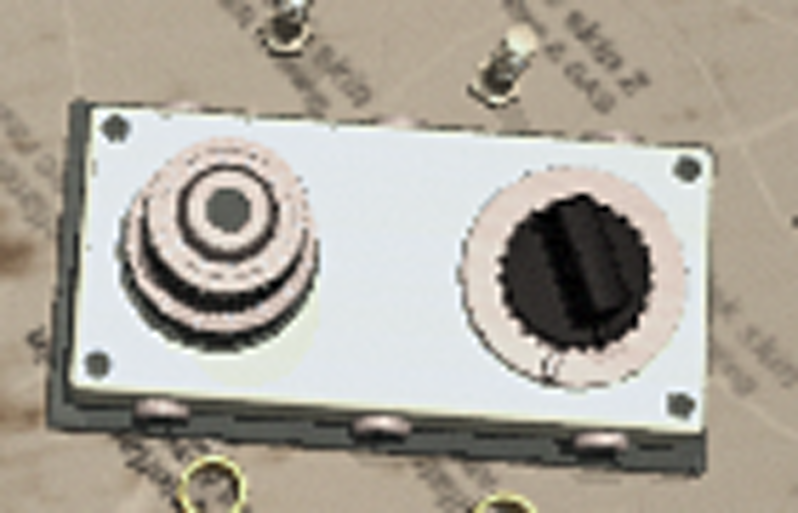

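View pics/scenez.png

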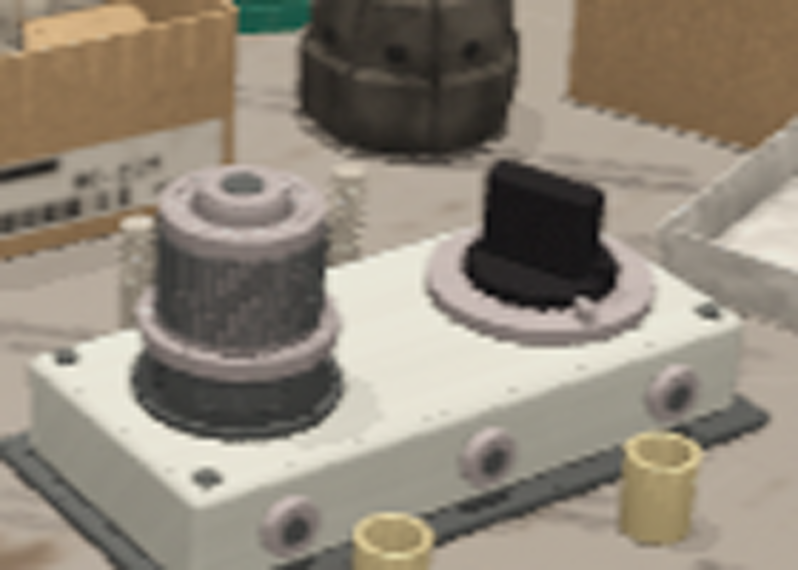

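```bash
python3 - <<'E'
from h import *
f=lambda x,y,z,X0=260,Y0=165,cam='top': ray(cam,(Y0+(y+.5)/5.7-.5,X0+(x+.5)/5.7-.5),z)[:2]
H=[f(*p,40) for p in [(116,127),(687,168),(681,404),(97,364)]]
c=np.mean(H,0); u=(H[0]+H[3]-H[1]-H[2]);u/=np.linalg.norm(u)
print('block c',c,'yaxis',np.degrees(np.arctan2(u[1],u[0])),[np.linalg.norm(H[i]-H[i-1]).round(1) for i in range(4)])
k=c-60*u; cc=c+60*u; print('knob',k,'collar',cc)
# knob dial centre, knob skirt centre
print('dial',f(573,276,44),'skirt',f(575,272,52))
ax=k
rib=f(549,366,46); print('rib',rib,np.degrees(np.arctan2(*(rib-ax)[::-1])),np.linalg.norm(rib-ax))
a,b=f(570,205,81),f(613,307,81); d=b-a; print('bar',np.degrees(np.arctan2(*d[::-1])), (a+b)/2, np.linalg.norm(d))
print('spigot top',f(229,209,110))
g=lambda x,y,z:f(x,y,z,270,150,'scene')
H=[g(*p,40) for p in [(65,356),(712,312),(207,478)]]; print('scene holes',H, 'center',(H[1]+H[2])/2)
rib=g(587,308,46); print('rib s',rib)
print('spigot s',g(241,184,110))
v=ray('top',(211,361),40)-optics.calibration('top')['eye'];print(v)
M=R.from_quat(np.roll(r.get_obs()['tcp_rot'],-1)).as_matrix();print(M)
for n in ['ferrule_0','bolt_0']:
  for d in spotter.pinpoint('top',n): print(n,d['conf'],ray('top',np.array(d['location'])*[420,560],0)[:2])
E
```

```text
block c [515.59806211 -75.92669113] yaxis 86.1176941767219 [np.float64(82.4), np.float64(195.7), np.float64(81.5), np.float64(196.6)]
knob [ 511.53563125 -135.78900528] collar [519.66049296 -16.06437698]
dial [ 511.14334369 -135.48538861] skirt [ 510.97860548 -134.73293561]
rib [ 480.09977259 -126.13820597] 162.93352927430718 32.883903918442044
bar -159.09831720647972 [ 510.74356057 -134.8817234 ] 35.94724869468366
spigot top [519.4835194 -16.3404363]
scene holes [array([564.32865873,  19.72807398]), array([ 467.62827611, -169.79864219]), array([481.91749567,  25.60761061])] center [474.77288589 -72.09551579]
rib s [ 485.32867129 -130.20430479]
spigot s [520.09337146 -13.84478551]
[ 169.36472438 -160.22884838 -865.56427544]
[[ 2.98165558e-01  9.54514169e-01  3.27041357e-05]
 [ 9.54514164e-01 -2.98165560e-01  9.92904398e-05]
 [ 1.04525379e-04  1.61157136e-06 -9.99999995e-01]]
ferrule_0 0.6 [ 426.26901803 -104.70583364]
ferrule_0 0.48 [445.39070303 -10.43356696]
bolt_0 0.65 [609.55563786 -47.17998336]
bolt_0 0.6 [ 594.11234318 -119.56153951]
```

Emit:
arm_command:
  series:
    - [[-0.12,0.106,-0.03,0,0,0],[-0.12,0.106,-0.03,0,0,0],[-0.12,0.106,-0.03,0,0,0],[-0.12,0.106,0,0,0,0],[-0.12,0.106,0,0,0,0],[-0.12,0.106,0,0,0,0],[-0.12,0.106,0,0,0,0],[-0.12,0.106,0,0,0,0],[-0.12,0.106,0,0,0,0],[-0.12,0.106,0,0,0,0]]
  jaw: -1
  squeeze: 40

```text
clock: 1.73
tool_pos: [350.4, 229.6, 233.8]
tcp_rot: [0.0, 0.806, 0.593, 0.0]
ft_force: [1.3, 0.8, 0.7]
width: 1.0
```

Emit:
arm_command:
  series:
    - [[-0.12,0.106,0,0,0,0],[-0.12,0.106,0,0,0,0],[-0.12,0.106,0,0,0,0],[-0.12,0.106,0,0,0,0],[-0.12,0.106,0,0,0,0],[-0.12,0.106,0,0,0,0],[-0.12,0.106,0,0,0,0],[-0.12,0.106,0,0,0,0],[-0.12,0.106,0,0,0,0],[-0.12,0.106,0,0,0,0]]

```text
clock: 2.57
tool_pos: [513.9, -136.3, 233.7]
tcp_rot: [0.0, 0.806, 0.592, 0.0]
ft_force: [1.8, 0.2, -0.1]
width: 1.001
```

Emit:
arm_command:
  series:
    - [[0,0,0.05,0,0,-0.055],[0,0,0.05,0,0,-0.055],[0,0,0.05,0,0,-0.055],[0,0,0.05,0,0,-0.055],[0,0,0.05,0,0,-0.055],[0,0,0.05,0,0,-0.055],[0,0,0,0,0,0]]

```text
clock: 3.15
tool_pos: [511.8, -134.2, 156.5]
tcp_rot: [-0.002, 0.569, 0.822, -0.001]
ft_force: [-0.3, 0.1, -0.2]
width: 1.003
```

```bash
python3 - <<'E'
from h import *
o=r.get_obs();print(o['clock'],o['joints'].round(2),o['tool_pos'],o['ft_force'])
M=R.from_quat(np.roll(o['tcp_rot'],-1)).as_matrix();print('yaw',np.degrees(np.arctan2(M[1,0],M[0,0])))
d=M.T@(np.array([511.3,-135.5,56])-o['tool_pos']);print(d,d/250)
im=optics.capture('top'); save(cv2.resize(im[140:280,240:420],None,fx=4,fy=4,interpolation=cv2.INTER_CUBIC),'t1.png')
im=optics.capture('scene'); save(cv2.resize(im[80:260,250:450],None,fx=3,fy=3,interpolation=cv2.INTER_CUBIC),'s1.png')
E
```

```text
3.15 [ 0.41  0.66 -0.39  1.9   0.39  0.66  1.71] [ 511.78655504 -134.21119812  156.50594908] [-0.28888717  0.06229649 -0.15567205]
yaw 110.60836133750277
[ -1.2772487   -0.57726755 100.50561648] [-0.00510899 -0.00230907  0.40202247]
```

View pics/t1.png

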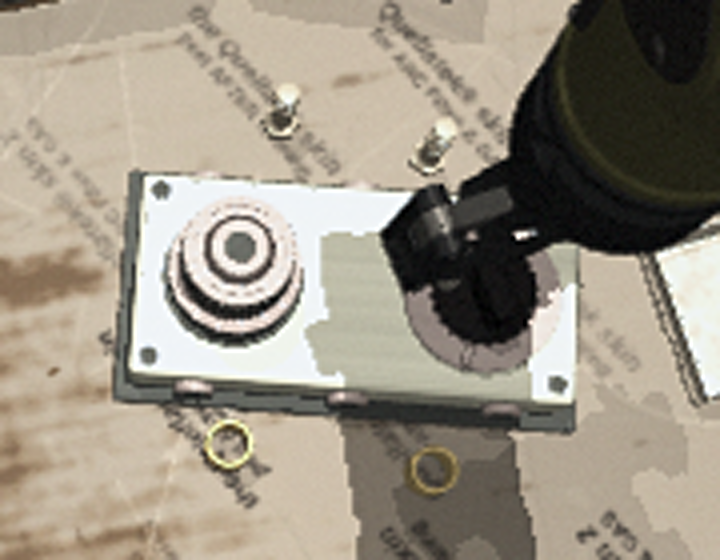

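View pics/s1.png

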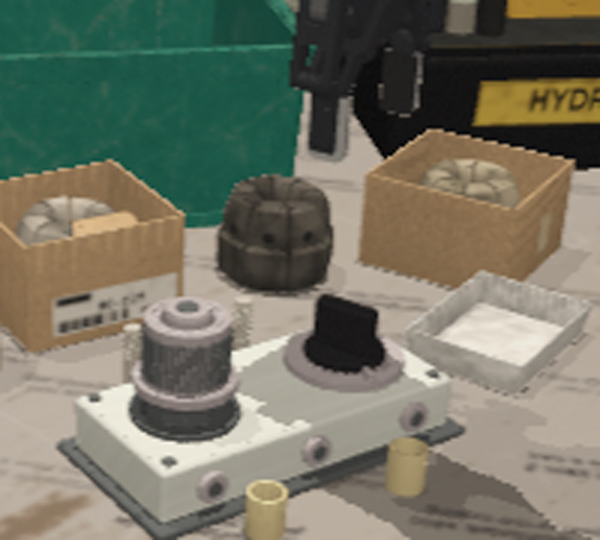

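The top view shows the open jaws over the knob, with the bar between them. The scene view shows the path down is clear.

Emit:
arm_command:
  series:
    - [[-0.005,-0.002,0.08,0,0,0],[0,0,0.08,0,0,0],[0,0,0.08,0,0,0],[0,0,0.08,0,0,0],[0,0,0.05,0,0,0],[0,0,0.03,0,0,0],[0,0,0,0,0,0]]

```text
clock: 3.83
tool_pos: [513.2, -135.4, 58.0]
tcp_rot: [-0.0, 0.571, 0.821, -0.0]
ft_force: [-0.8, -0.2, 0.6]
width: 1.003
```

Emit:
arm_command:
  series:
    - [[0,0,0,0,0,0],[0,0,0,0,0,0],[0,0,0,0,0,0],[0,0,0,0,0,0],[0,0,0,0,0,0],[0,0,0,0,0,0],[0,0,0,0,0,0],[0,0,0,0,0,0]]
  jaw: 1

```text
clock: 4.5
tool_pos: [513.3, -134.8, 59.0]
tcp_rot: [-0.0, 0.57, 0.822, 0.0]
ft_force: [-1.6, 2.4, 5.4]
width: 0.132
```

```bash
python3 - <<'E'
from h import *
o=r.get_obs();print(o['clock'],o['joints'].round(2),o['tool_pos'],o['ft_force'],o['torque'],o['width'])
M=R.from_quat(np.roll(o['tcp_rot'],-1)).as_matrix();print('yaw',np.degrees(np.arctan2(M[1,0],M[0,0])))
im=optics.capture('scene'); save(cv2.resize(im[130:250,270:430],None,fx=5,fy=5,interpolation=cv2.INTER_CUBIC),'s2.png')
E
```

```text
4.5 [ 0.33  0.82 -0.27  1.97  0.5   0.42  1.61] [ 513.25248107 -134.80002446   58.99565832] [-1.61887453  2.38280283  5.38698796] [0.31804303 0.25972669 0.028124  ] 0.13240578848859305
yaw 110.48759561615994
```

View pics/s2.png

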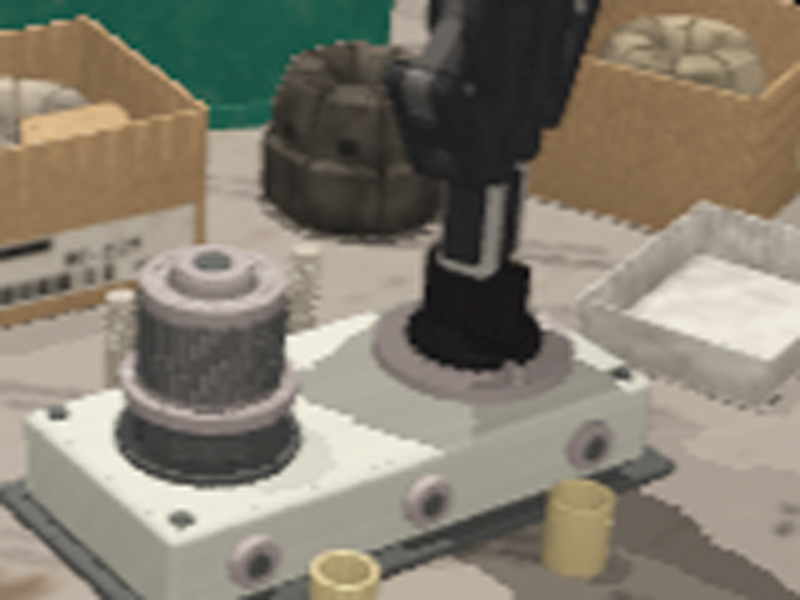

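The scene picture shows the fingers on the upper half of the bar, with the rib at about (515, 375) in the crop. Next I turn the knob clockwise by about 37.5 degrees.

Emit:
arm_command:
  series:
    - [[0,-0.004,0,0,0,0.047],[0,0,0,0,0,0.047],[0,0,0,0,0,0.047],[0,0,0,0,0,0.047],[0,0,0,0,0,0.047],[0,0,0,0,0,0.047],[0,0,0,0,0,0.047],[0,0,0,0,0,0],[0,0,0,0,0,0]]

```text
clock: 5.3
tool_pos: [513.2, -135.4, 59.0]
tcp_rot: [0.0, 0.804, 0.594, 0.001]
ft_force: [0.3, 1.5, 5.9]
width: 0.133
```

```bash
cat > l.py <<'E'
from h import *
import sys
n=sys.argv[1]
o=r.get_obs();print(o['clock'],o['joints'].round(2),o['tool_pos'].round(2),o['ft_force'].round(2),o['torque'].round(2),o['width'])
M=R.from_quat(np.roll(o['tcp_rot'],-1)).as_matrix();print('yaw',np.degrees(np.arctan2(M[1,0],M[0,0])))
im=optics.capture('scene'); save(cv2.resize(im[150:250,270:410],None,fx=5.7,fy=5.7,interpolation=cv2.INTER_CUBIC),n+'s.png')
im=optics.capture('top'); save(cv2.resize(im[165:255,260:400],None,fx=5.7,fy=5.7,interpolation=cv2.INTER_CUBIC),n+'t.png')
E
python3 l.py a
```

```text
5.3 [ 0.24  0.81 -0.12  1.97  0.24  0.37  1.21] [ 513.21 -135.38   59.02] [0.28 1.49 5.91] [ 0.24 -0.04  0.02] 0.13294378205730897
yaw 72.93271658008626
```

View pics/as.png

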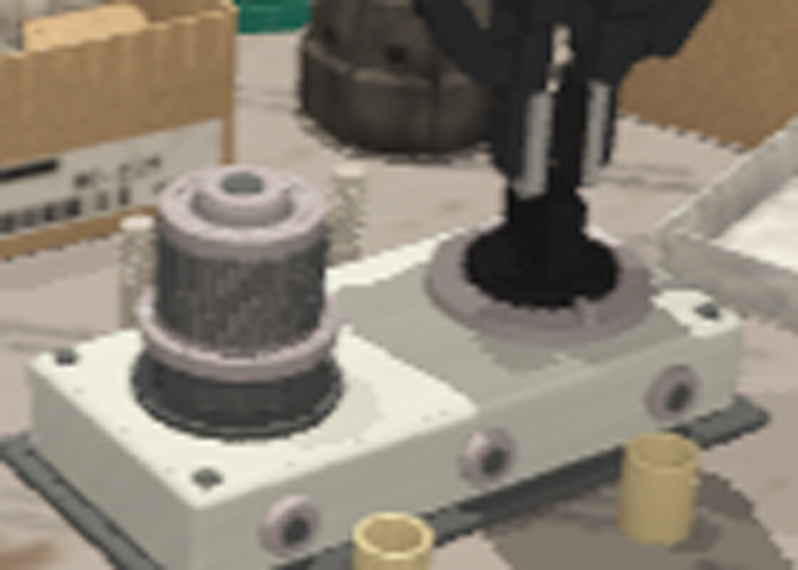

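View pics/at.png

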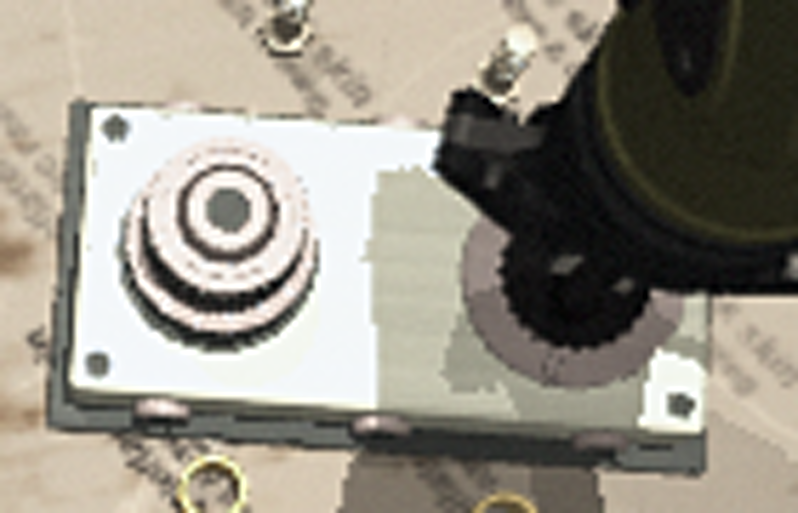

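Emit:
arm_command:
  series:
    - [[0,0,0,0,0,0],[0,0,0,0,0,0],[0,0,0,0,0,0],[0,0,0,0,0,0],[0,0,-0.06,0,0,0],[0,0,-0.1,0,0,0],[0,0,-0.12,0,0,0],[0,0,-0.12,0,0,0],[0.1,-0.024,0,0,0,0],[0.12,-0.028,0,0,0,0]]
  jaw: -1

```text
clock: 6.23
tool_pos: [517.3, -82.5, 160.2]
tcp_rot: [0.002, 0.807, 0.591, 0.001]
ft_force: [0.8, 0.8, 0.1]
width: 0.999
```

Emit:
arm_command:
  series:
    - [[0.12,-0.028,0,0,0,0],[0.12,-0.028,0,0,0,0],[0,0,0,0,0,0]]

```text
clock: 6.48
tool_pos: [521.3, -9.5, 158.7]
tcp_rot: [-0.002, 0.802, 0.598, 0.002]
ft_force: [1.2, 1.2, -0.0]
width: 1.002
```

```bash
python3 l.py b; python3 - <<'E'
from h import *
for n in ['top','scene']:
    optics.capture(n)
    for q,z in [('knob_grip',69),('knob_pointer',54),('index_mark',46)]:
        print(n,q,[(ray(n,np.array(d['location'])*[420,560],z)[:2],(np.array(d['location'])*[420,560]).round(1),round(d['conf'],2)) for d in spotter.pinpoint(n,q)][:2])
E
```

```text
6.4833 [ 0.03  0.63 -0.16  1.93  0.16  0.59  1.05] [521.29  -9.48 158.66] [ 1.23  1.21 -0.04] [-0.02  0.01  0.03] 1.0022070887437957
yaw 73.38934880573917
top knob_grip []
top knob_pointer []
top index_mark []
scene knob_grip [(array([ 501.97633919, -127.72335502]), array([189.4, 366.4]), 0.66), (array([ 471.11514456, -102.77359063]), array([199.9, 367.9]), 0.16)]
scene knob_pointer [(array([ 479.88806876, -110.8657861 ]), array([204. , 367.2]), 0.82)]
scene index_mark [(array([ 493.57515397, -130.22186008]), array([201.8, 369.5]), 0.95)]
```

View pics/bs.png

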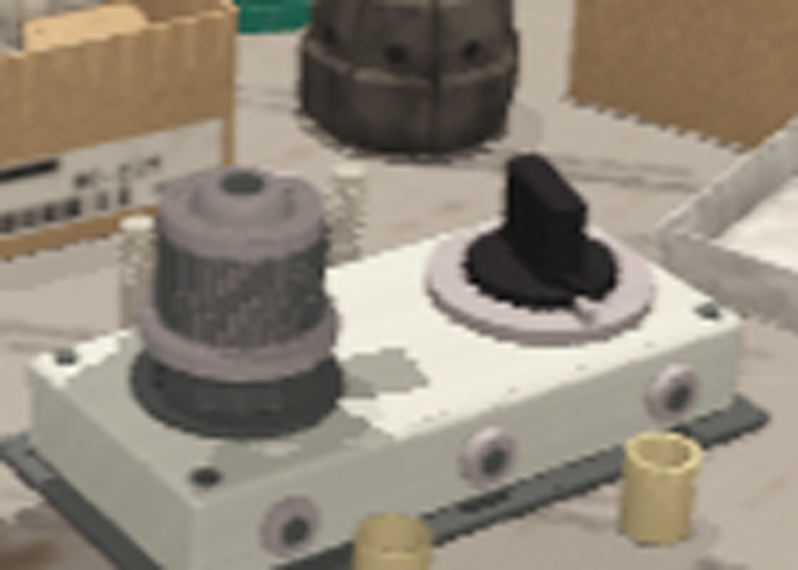

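View pics/bt.png

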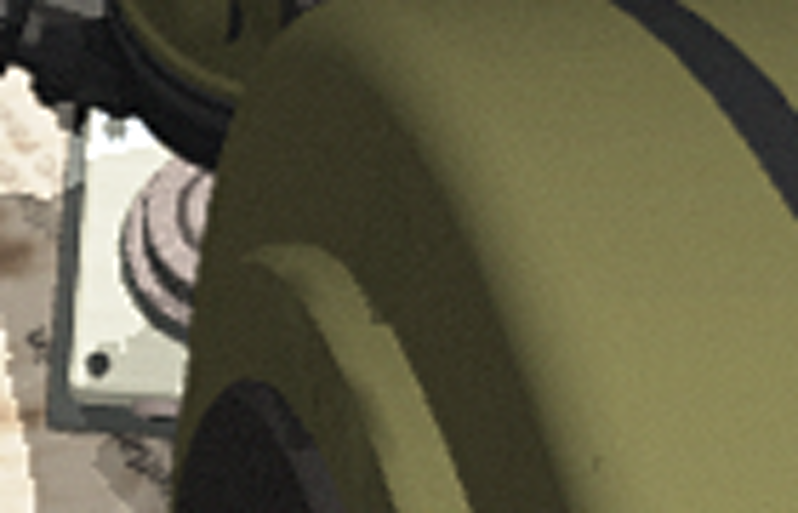

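The scene picture shows the nose at about (578, 293) in the crop, ending at the rib at (587, 308). I'll check that with a model overlay.

```bash
python3 - <<'E'
from h import *
im=optics.capture('scene')
k=np.array([511.3,-135.5]); 
S=12; X0,Y0=340,175
base=cv2.resize(im[Y0:215,X0:395],None,fx=S,fy=S,interpolation=cv2.INTER_CUBIC)
P=lambda p:((proj('scene',p)[::-1]+.5-[X0,Y0]+OFF)*S)
# offset from dial ellipse centre: observed crop (540.5,282)->full
obs=np.array([270+541/5.7-.5,150+282.5/5.7-.5])
OFF=np.zeros(2)
th=np.radians(np.arange(0,360,5))
e=np.array([proj('scene',[k[0]+38*np.cos(t),k[1]+38*np.sin(t),44])[::-1] for t in th]); print('ellipse ext',e.min(0),e.max(0),'obs x',270+427/5.7,270+654/5.7,'y',150+222/5.7,150+343/5.7)
OFF=obs-(e.min(0)+e.max(0))/2; print(OFF)
def draw(a,col,b):
    c,s=np.cos(np.radians(a)),np.sin(np.radians(a))
    L=lambda x,y,z:[k[0]+c*x-s*y,k[1]+s*x+c*y,z]
    q=lambda *v:tuple(int(i) for i in P(L(*v)))
    pts=np.array([q(20,7,81),q(20,-7,81),q(-20,-7,81),q(-20,7,81)])
    cv2.polylines(b,[pts],True,col,1)
    cv2.line(b,q(20,7,81),q(20,7,52),col,1);cv2.line(b,q(20,-7,81),q(20,-7,52),col,1)
    cv2.line(b,q(24,0,54),q(27,0,54),col,2); cv2.line(b,q(28,0,50),q(37,0,50),col,2)
out=base.copy()
draw(163,(255,0,0),out)
cv2.polylines(out,[np.array([[int(v) for v in P([k[0]+38*np.cos(t),k[1]+38*np.sin(t),44])] for t in th])],True,(0,0,255),1)
save(out,'ov.png'); save(base,'ovb.png')
E
```

```text
ellipse ext [344.6918994  188.68855701] [385.41816703 208.27914289] obs x 344.9122807017544 384.7368421052631 y 188.94736842105263 210.17543859649123
[-0.64275251  0.57755356]
```

View pics/ov.png

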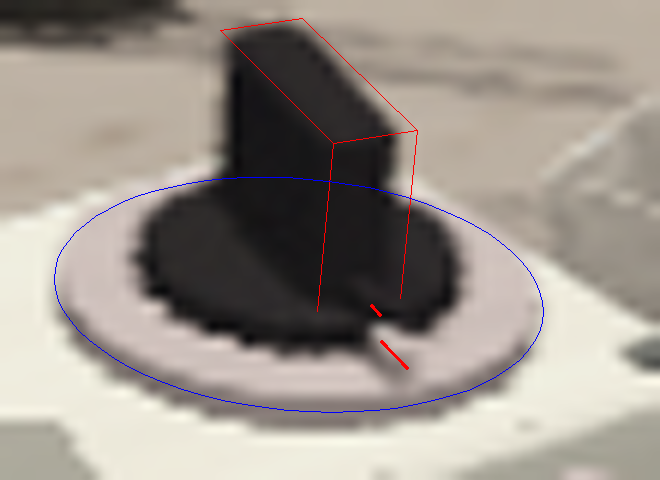

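View pics/ovb.png

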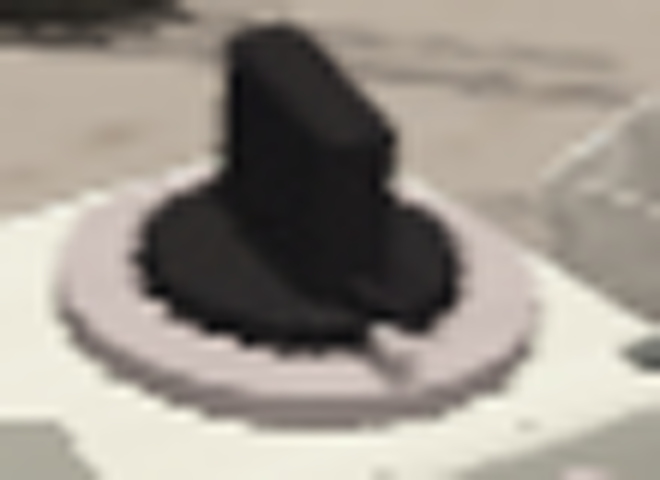

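```bash
cat > fit.py <<'E'
from h import *
from scipy.optimize import minimize
k=np.array([511.3,-135.5])
def run(im,tag):
    im=im.astype(float); S=8; X0,Y0,X1,Y1=335,165,400,215
    crop=cv2.resize(im[Y0:Y1,X0:X1].astype(np.float32),None,fx=S,fy=S,interpolation=cv2.INTER_CUBIC).mean(2)
    dark=(crop<90).astype(float)
    def hull(pts):
        m=np.zeros(crop.shape,np.uint8); cv2.fillConvexPoly(m,cv2.convexHull(np.round(pts).astype(np.int32)),1); return m.astype(float)
    def model(p):
        a,dx,dy,L,T=p; c,s=np.cos(np.radians(a)),np.sin(np.radians(a))
        P=lambda x,y,z:(proj('scene',[k[0]+c*x-s*y,k[1]+s*x+c*y,z])[::-1]+.5-[X0,Y0]+[dx,dy])*S
        bar=hull(np.array([P(x,y,z) for x in(-L/2,L/2) for y in(-T/2,T/2) for z in(52,80.5)]))
        t=np.radians(np.arange(0,360,6))
        sk=hull(np.array([P(25*np.cos(u),25*np.sin(u),z) for u in t for z in(44,52)]))
        return np.maximum(bar,sk)
    def cost(p): return np.abs(model(p)-dark).mean()
    res=[]
    for a0 in range(*( (140,221,6))):
        b=min((minimize(cost,[a0,dx,.5,38,13],method='Nelder-Mead',options=dict(initial_simplex=np.array([[a0,dx,.5,38,13]]+[[a0+5*(i==0),dx+.7*(i==1),.5+.7*(i==2),38+2*(i==3),13+1.5*(i==4)] for i in range(5)]),maxiter=250)) for dx in(-.5,)),key=lambda q:q.fun)
        res.append((b.fun,b.x.round(2)))
    res.sort(key=lambda q:q[0])
    for q in res[:3]: print(tag,round(q[0],5),q[1])
run(cv2.imread('pics/scene0.png'),'init')
im=optics.capture('scene'); save(im,'scene_b.png'); run(im,'now')
E
python3 fit.py
```

```text
Traceback (most recent call last):
  File "fit.py", line 24, in <module>
    run(cv2.imread('pics/scene0.png'),'init')
    ~~~^^^^^^^^^^^^^^^^^^^^^^^^^^^^^^^^^^^^^^
  File "fit.py", line 20, in run
    b=min((minimize(cost,[a0,dx,.5,38,13],method='Nelder-Mead',options=dict(initial_simplex=np.array([[a0,dx,.5,38,13]]+[[a0+5*(i==0),dx+.7*(i==1),.5+.7*(i==2),38+2*(i==3),13+1.5*(i==4)] for i in range(5)]),maxiter=250)) for dx in(-.5,)),key=lambda q:q.fun)
  File "fit.py", line 20, in <genexpr>
    b=min((minimize(cost,[a0,dx,.5,38,13],method='Nelder-Mead',options=dict(initial_simplex=np.array([[a0,dx,.5,38,13]]+[[a0+5*(i==0),dx+.7*(i==1),.5+.7*(i==2),38+2*(i==3),13+1.5*(i==4)] for i in range(5)]),maxiter=250)) for dx in(-.5,)),key=lambda q:q.fun)
           ~~~~~~~~^^^^^^^^^^^^^^^^^^^^^^^^^^^^^^^^^^^^^^^^^^^^^^^^^^^^^^^^^^^^^^^^^^^^^^^^^^^^^^^^^^^^^^^^^^^^^^^^^^^^^^^^^^^^^^^^^^^^^^^^^^^^^^^^^^^^^^^^^^^^^^^^^^^^^^^^^^^^^^^^^^^^^^^^^^^^^^^^^^^^^^^^^^^^^^^^^^^^^^^^^
  File "fit.py", line 17, in cost
    def cost(p): return np.abs(model(p)-dark).mean()
                               ~~~~~^^^
  File "fit.py", line 15, in model
    sk=hull(np.array([P(25*np.cos(u),25*np.sin(u),z) for u in t for z in(44,52)]))
                      ~^^^^^^^^^^^^^^^^^^^^^^^^^^^^^
  File "fit.py", line 12, in <lambda>
    P=lambda x,y,z:(proj('scene',[k[0]+c*x-s*y,k[1]+s*x+c*y,z])[::-1]+.5-[X0,Y0]+[dx,dy])*S
                    ~~~~^^^^^^^^^^^^^^^^^^^^^^^^^^^^^^^^^^^^^^^
  File "h.py", line 11, in proj
    c=optics.calibration(cam); K=c['mtx'];q=c['attitude']
ValueError: time passes only in moves, steps and waits
```

```bash
sed -i 's/^from scipy.spatial/import functools\ncal=functools.lru_cache(None)(lambda n: optics.calibration(n))\nfrom scipy.spatial/; s/c=optics.calibration(cam)/c=cal(cam)/' h.py; python3 -c "
from h import *
print(r.get_obs()['clock'])"; python3 fit.py
```

```text
7.0333
init 0.10437 [ 1.998e+02 -1.000e+00 -1.080e+00  4.133e+01 -5.000e-02]
init 0.10437 [199.2   -1.12  -1.08  41.34   0.75]
init 0.10576 [ 2.0731e+02 -9.3000e-01 -9.0000e-01  4.1090e+01  8.0000e-02]
now 0.10737 [163.48  -0.89  -0.76  42.25   6.68]
now 0.10751 [167.8   -0.91  -0.82  36.27   7.83]
now 0.10764 [165.67  -1.02  -0.73  38.67   7.49]
```

```bash
python3 - <<'E'
s=open('fit.py').read()
s=s.replace("dark=(crop<90).astype(float)","dark=(crop<100).astype(np.uint8); lab=cv2.connectedComponents(dark)[1]; dark=(lab==lab[int((195-Y0)*S),int((365-X0)*S)]).astype(float); save(np.uint8(dark*255),tag+'_m.png')")
s=s.replace("def save","")
open('fit.py','w').write(s)
E
python3 fit.py
```

```text
init 0.01021 [200.28  -0.96  -0.83  39.96   2.8 ]
init 0.01041 [197.75  -1.02  -0.82  40.89   4.16]
init 0.01142 [194.3   -1.17  -0.98  44.3    2.  ]
now 0.01393 [168.93  -0.92  -0.55  33.02   9.99]
now 0.01422 [166.35  -0.96  -0.51  34.85   9.79]
now 0.01431 [162.32  -1.01  -0.58  40.71   8.73]
```

View pics/now_m.png

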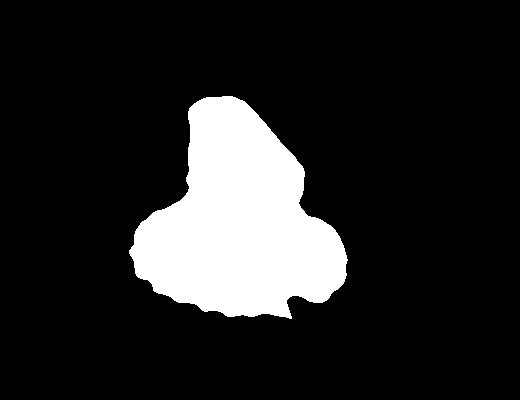

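```bash
python3 - <<'E'
from h import *
im=cv2.imread('pics/scene_b.png')[185:212,350:385].astype(float)
g=np.clip((im/255)**.5*255,0,255).astype(np.uint8)
cv2.imwrite('pics/nz.png',cv2.resize(g,None,fx=20,fy=20,interpolation=cv2.INTER_CUBIC))
E
```

```text
(no output)
```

View pics/nz.png

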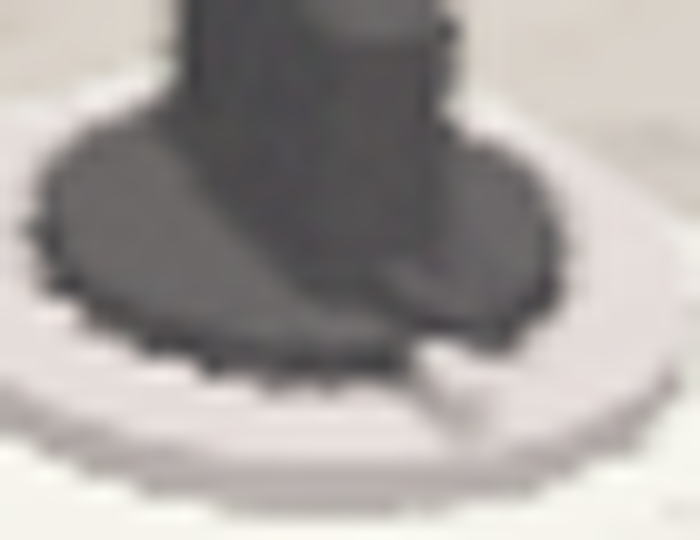

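Emit:
arm_command:
  series:
    - [[0.095,-0.129,0,0,0,0],[0.095,-0.129,0,0,0,0],[0.095,-0.129,0,0,0,0],[0.095,-0.129,0,0,0,0],[0.095,-0.129,0,0,0,0],[0,0,0,0,0,0]]

```text
clock: 7.63
tool_pos: [396.6, 150.8, 158.6]
tcp_rot: [-0.002, 0.801, 0.599, -0.0]
ft_force: [-0.9, -0.7, -0.2]
width: 1.003
```

```bash
python3 l.py c; python3 - <<'E'
from h import *
im=optics.capture('top'); save(im,'top_c.png')
cv2.imwrite('pics/tn.png',cv2.resize(cv2.imread('pics/top_c.png')[190:235,335:385],None,fx=12,fy=12,interpolation=cv2.INTER_CUBIC))
for q,z in [('knob_grip',69),('knob_pointer',54),('index_mark',46)]:
        print(q,[(ray('top',np.array(d['location'])*[420,560],z)[:2],round(d['conf'],2)) for d in spotter.pinpoint('top',q)][:2])
E
```

```text
7.6333 [-0.4   0.54 -0.1   2.2   0.12  0.41  0.69] [396.6  150.81 158.57] [-0.91 -0.69 -0.2 ] [-0.03 -0.01  0.04] 1.0025599524608337
yaw 73.60588891231637
knob_grip [(array([ 514.04277071, -138.63202551]), 0.91)]
knob_pointer [(array([ 488.21820827, -123.71564296]), 0.87), (array([ 503.68370604, -133.63111876]), 0.34)]
index_mark [(array([ 489.39577086, -127.54258067]), 0.94)]
```

View pics/tn.png

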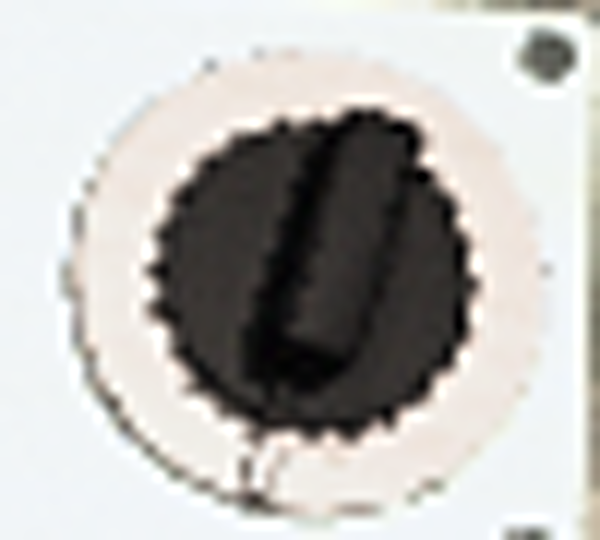

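The top picture shows the bar leaning about 15° from vertical in the image. The rib, seen from the dial centre, is at about 14°, so the knob is set to within about 2°. Next is the collar.

Emit:
arm_command:
  series:
    - [[-0.1,0.132,0,0,0,0],[-0.1,0.132,0,0,0,0],[-0.1,0.132,0,0,0,0],[-0.1,0.132,0,0,0,0],[-0.1,0.132,0,0,0,0],[0,0,0,0,0,0],[0,0,0,0,0,0]]

```text
clock: 8.52
tool_pos: [523.5, -30.1, 158.1]
tcp_rot: [0.001, 0.808, 0.589, -0.0]
ft_force: [-0.1, 0.5, 0.8]
width: 0.999
```

```bash
python3 - <<'E'
from h import *
o=r.get_obs();print(o['clock'],o['joints'].round(2),o['tool_pos'].round(2),o['ft_force'].round(2))
M=R.from_quat(np.roll(o['tcp_rot'],-1)).as_matrix();print(M.round(3))
print(M.T@(np.array([519.6,-15.9,70])-o['tool_pos'])/250)
E
```

```text
8.5167 [ 0.07  0.64 -0.16  1.92  0.17  0.59  1.06] [523.51 -30.09 158.14] [-0.1   0.52  0.79]
[[ 0.305  0.952  0.001]
 [ 0.952 -0.305 -0.001]
 [-0.001  0.001 -1.   ]]
[ 0.04965236 -0.03265308  0.35244638]
```

Emit:
arm_command:
  series:
    - [[0.05,-0.033,0,0,0,0],[0,0,0,0,0,0],[0,0,0,0,0,0],[0,0,0,0,0,0]]

```text
clock: 8.85
tool_pos: [517.9, -10.6, 158.5]
tcp_rot: [-0.0, 0.805, 0.594, -0.0]
ft_force: [-0.2, 1.0, -1.3]
width: 1.003
```

```bash
python3 - <<'E'
from h import *
o=r.get_obs();print(o['clock'],o['tool_pos'].round(2),o['qd'].round(2))
M=R.from_quat(np.roll(o['tcp_rot'],-1)).as_matrix()
print(M.T@(np.array([519.6,-15.9,68])-o['tool_pos'])/250)
E
```

```text
8.85 [517.87 -10.56 158.53] [ 0.01  0.    0.01 -0.01  0.    0.   -0.  ]
[-0.01829213  0.01302689  0.36211818]
```

Emit:
arm_command:
  series:
    - [[-0.018,0.013,0.06,0,0,0],[0,0,0.08,0,0,0],[0,0,0.08,0,0,0],[0,0,0.08,0,0,0],[0,0,0.06,0,0,0],[0,0,0,0,0,0],[0,0,0,0,0,0],[0,0,0,0,0,0]]

```text
clock: 9.52
tool_pos: [520.5, -16.1, 69.2]
tcp_rot: [0.0, 0.805, 0.593, 0.0]
ft_force: [0.0, -0.4, 0.4]
width: 0.997
```

```bash
python3 l.py d;  python3 - <<'E'
from h import *
o=r.get_obs()
M=R.from_quat(np.roll(o['tcp_rot'],-1)).as_matrix()
print(M.T@(np.array([519.6,-15.9,68])-o['tool_pos'])/250)
E
```

```text
9.5167 [ 0.01  0.78 -0.11  2.    0.21  0.37  1.  ] [520.52 -16.07  69.21] [ 0.01 -0.36  0.43] [-0.   -0.06 -0.02] 0.9973017226058575
yaw 72.76194791369942
[-0.0010385  -0.00495469  0.00625264]
```

View pics/ds.png

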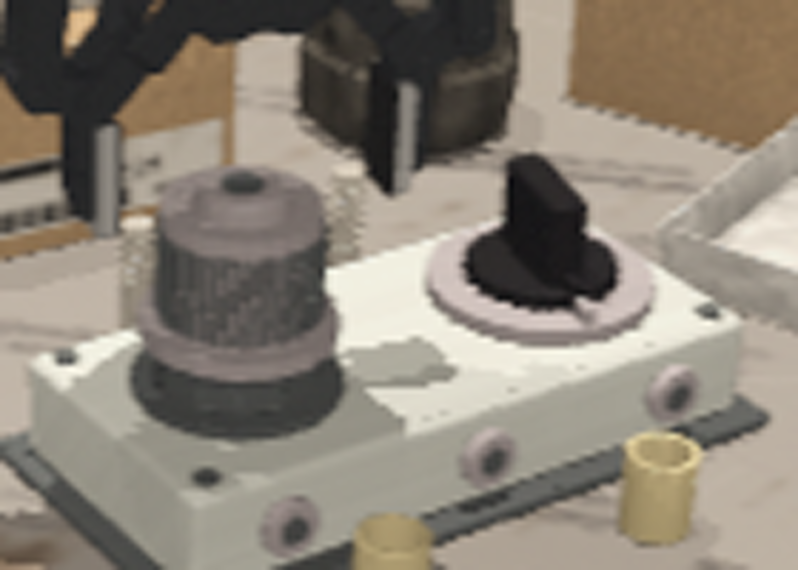

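```bash
python3 - <<'E'
from h import *
for s in (1,-1):
  for z in (69,82): 
    p=proj('scene',[520.5+s*42.5*.297,-16.1+s*42.5*.955,z]); print(s,z,(p[::-1]-[270,150])*5.7)
p=proj('scene',[519.6,-15.9,110]);print((p[::-1]-[270,150])*5.7)
E
```

```text
1 69 [108.19999621 318.70287573]
1 82 [108.52364242 281.22686955]
-1 69 [367.8248302  278.16936893]
-1 82 [369.99994406 241.37016937]
[245.08466453 180.49472827]
```

```bash
python3 l.py e
```

```text
9.6167 [ 0.01  0.78 -0.11  2.    0.21  0.37  1.  ] [520.86 -16.02  69.57] [-0.45 -0.45 -0.4 ] [-0.02  0.    0.01] 0.9999819032098711
yaw 72.75918825035497
```

View pics/es.png

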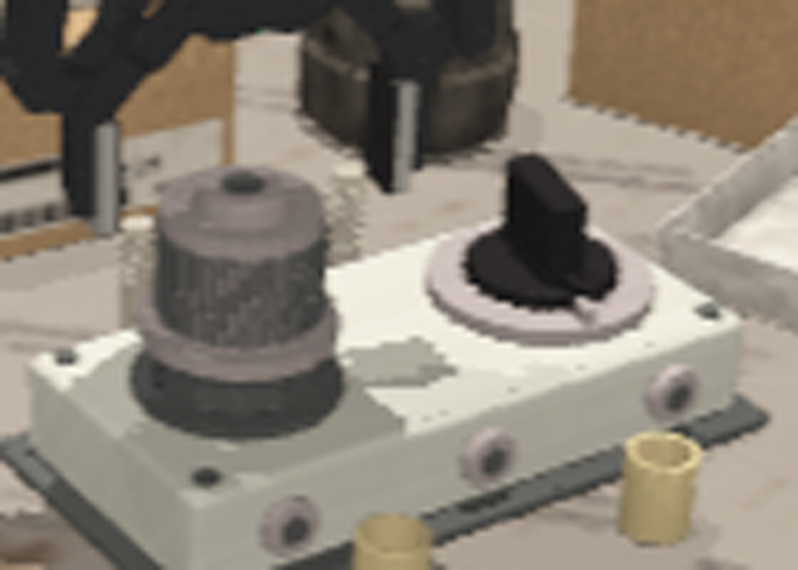

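The scene picture shows the open fingertips at (105, 235) and (405, 190) in the crop, which puts them near z ≈ 97. That is about 15 mm higher than the nominal geometry gives, so I'll go 18 mm lower, in steps, and look again.

Emit:
arm_command:
  series:
    - [[0,-0.004,0.024,0,0,0],[0,0,0.024,0,0,0],[0,0,0.024,0,0,0],[0,0,0,0,0,0],[0,0,0,0,0,0],[0,0,0,0,0,0]]

```text
clock: 10.22
tool_pos: [519.0, -15.6, 50.3]
tcp_rot: [-0.0, 0.805, 0.593, -0.0]
ft_force: [0.4, -0.2, -0.0]
width: 0.999
```

```bash
python3 l.py f
```

```text
10.2167 [-0.    0.82 -0.1   2.01  0.22  0.33  1.  ] [518.96 -15.63  50.27] [ 0.43 -0.24 -0.  ] [-0.    0.01 -0.03] 0.9985684605407844
yaw 72.77256340466784
```

View pics/fs.png

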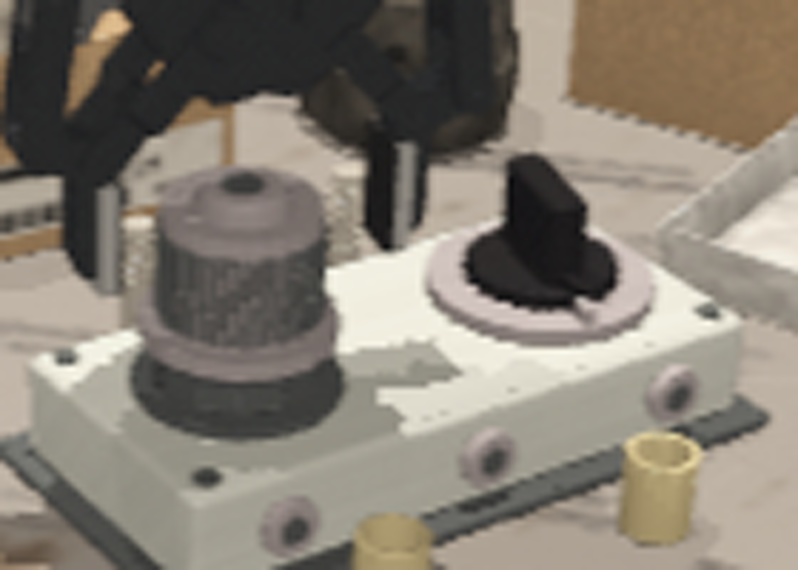

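The tips are now at z ≈ 79, beside the collar's middle, and the palm is about 30 mm above the spigot. Closing now.

Emit:
arm_command:
  series:
    - [[0,0,0,0,0,0],[0,0,0,0,0,0],[0,0,0,0,0,0],[0,0,0,0,0,0],[0,0,0,0,0,0],[0,0,0,0,0,0],[0,0,0,0,0,0]]
  jaw: 1
  squeeze: 50

```text
clock: 10.9
tool_pos: [519.2, -15.8, 50.8]
tcp_rot: [0.0, 0.805, 0.593, 0.0]
ft_force: [-1.3, -0.8, 5.2]
width: 0.575
```

```bash
python3 l.py g
```

```text
10.9 [-0.    0.82 -0.1   2.01  0.22  0.33  1.  ] [519.18 -15.84  50.76] [-1.32 -0.77  5.25] [-0.16  0.15  0.02] 0.5747725320616415
yaw 72.7539813649695
```

View pics/gs.png

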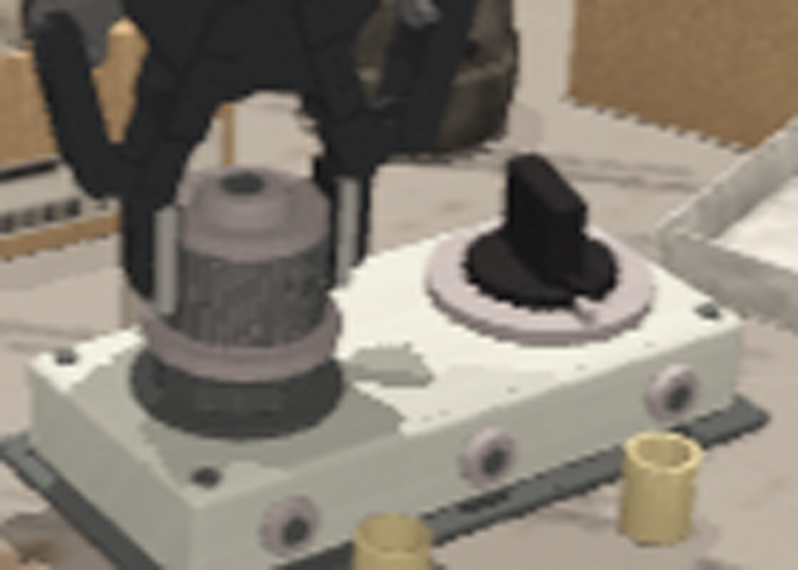

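The collar is gripped at width 0.575, with about 5 N down. Now turning it clockwise with a light down-load.

Emit:
arm_command:
  series:
    - [[0,0,0.004,0,0,0.041],[0,0,0,0,0,0.041],[0,0,0,0,0,0.041],[0,0,0,0,0,0],[0,0,0,0,0,0]]

```text
clock: 11.42
tool_pos: [519.9, -15.5, 50.6]
tcp_rot: [0.0, 0.872, 0.49, 0.001]
ft_force: [-1.8, 0.1, 12.5]
width: 0.574
```

```bash
cat > q.py <<'E'
from h import *
o=r.get_obs();print(o['clock'],o['tool_pos'].round(2),o['ft_force'].round(2),o['torque'].round(3),o['width'].round(3),'j7',o['joints'][6].round(2))
M=R.from_quat(np.roll(o['tcp_rot'],-1)).as_matrix();print('yaw',np.degrees(np.arctan2(M[1,0],M[0,0])))
E
python3 q.py
```

```text
Traceback (most recent call last):
  File "q.py", line 2, in <module>
    o=r.get_obs();print(o['clock'],o['tool_pos'].round(2),o['ft_force'].round(2),o['torque'].round(3),o['width'].round(3),'j7',o['joints'][6].round(2))
                                                                                                      ^^^^^^^^^^^^^^^^
AttributeError: 'float' object has no attribute 'round'
```

```bash
sed -i "s/o\['width'\].round(3)/round(o['width'],3)/" q.py; python3 q.py
```

```text
11.4167 [519.91 -15.51  50.55] [-1.8   0.11 12.53] [ 0.011  0.28  -0.104] 0.574 j7 0.85
yaw 58.63421144466138
```

Emit:
arm_command:
  series:
    - [[0,0,0,0,0,0.035],[0,0,0,0,0,0.035],[0,0,0,0,0,0]]

```text
clock: 11.67
tool_pos: [520.0, -15.4, 50.6]
tcp_rot: [0.0, 0.905, 0.426, 0.001]
ft_force: [-1.8, -0.2, 12.3]
width: 0.574
```

Emit:
arm_command:
  series:
    - [[0,0,0,0,0,0.035],[0,0,0,0,0,0.035],[0,0,0,0,0,0]]

```text
clock: 11.92
tool_pos: [519.9, -15.3, 50.6]
tcp_rot: [0.0, 0.932, 0.362, 0.001]
ft_force: [-0.6, 1.3, 12.9]
width: 0.575
```

```bash
python3 q.py
```

```text
11.9167 [519.91 -15.32  50.56] [-0.57  1.29 12.85] [ 0.069  0.356 -0.162] 0.575 j7 0.7
yaw 42.45597821582166
```

Emit:
arm_command:
  series:
    - [[0,0,0,0,0,0.035],[0,0,0,0,0,0.035],[0,0,0,0,0,0]]

```text
clock: 12.17
tool_pos: [519.8, -15.2, 50.5]
tcp_rot: [0.0, 0.955, 0.296, 0.001]
ft_force: [-1.4, 0.8, 11.7]
width: 0.582
```

Emit:
arm_command:
  series:
    - [[0,0,0,0,0,0.035],[0,0,0,0,0,0.035],[0,0,0,0,0,0]]

```text
clock: 12.42
tool_pos: [519.4, -14.8, 49.4]
tcp_rot: [-0.0, 0.973, 0.229, 0.0]
ft_force: [1.1, 1.8, 1.1]
width: 0.57
```

```bash
python3 q.py
```

```text
12.4167 [519.43 -14.76  49.44] [1.08 1.76 1.1 ] [ 0.369 -0.105 -0.028] 0.57 j7 0.54
yaw 26.522987329545565
```

The force fell from about 12 N to 1 N and the tool sank at roughly 46° clockwise, so the keyways have dropped. Pushing now.

Emit:
arm_command:
  series:
    - [[0,0,0.008,0,0,0.017],[0,0,0.008,0,0,0],[0,0,0.008,0,0,0],[0,0,0,0,0,0],[0,0,0,0,0,0]]
  squeeze: 70

```text
clock: 12.83
tool_pos: [519.8, -14.6, 43.2]
tcp_rot: [-0.0, 0.977, 0.214, 0.001]
ft_force: [1.6, 5.0, -0.1]
width: 0.569
```

```bash
python3 l.py i
```

```text
12.8333 [-0.09  0.83  0.06  2.01 -0.15  0.3   0.52] [519.85 -14.55  43.17] [ 1.62  5.04 -0.07] [ 0.99 -0.54 -0.13] 0.5688776336229127
yaw 24.734854868140314
```

View pics/is.png

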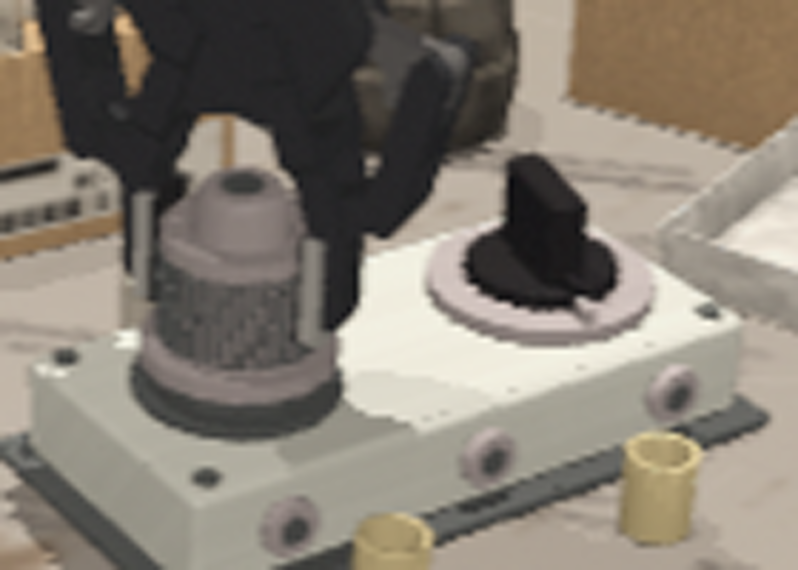

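The collar has slid down and more of the spigot shows above it. Now against the spring.

Emit:
arm_command:
  series:
    - [[0,0,0.01,0,0,0],[0,0,0.01,0,0,0],[0,0,0.01,0,0,0],[0,0,0,0,0,0],[0,0,0,0,0,0]]

```text
clock: 13.35
tool_pos: [519.9, -14.6, 38.9]
tcp_rot: [-0.001, 0.977, 0.214, 0.002]
ft_force: [-2.2, 6.2, 32.4]
width: 0.57
```

```bash
python3 q.py
```

```text
13.35 [519.93 -14.62  38.88] [-2.19  6.17 32.37] [ 1.04   0.816 -0.136] 0.57 j7 0.52
yaw 24.703016255637998
```

Emit:
arm_command:
  series:
    - [[0,0,-0.004,0,0,0],[0,0,0,0,0,0],[0,0,0,0,0,0],[0,0,0,0,0,0]]

```text
clock: 13.68
tool_pos: [519.9, -14.6, 39.0]
tcp_rot: [-0.0, 0.977, 0.214, 0.001]
ft_force: [-1.3, 4.5, 22.7]
width: 0.573
```

```bash
python3 l.py j; python3 - <<'E'
from h import *
optics.capture('scene')
for z in (48,54,60):
  e=np.array([proj('scene',[519.6+31*np.cos(t),-15.9+31*np.sin(t),z]) for t in np.arange(0,6.3,.05)])
  i=e[:,0].argmax(); print(z,'flange lowest bottom edge crop y',(e[i,0]-150)*5.7)
  print((proj('scene',[519.6,-15.9,z+44])[::-1]-[270,150])*5.7)
E
```

```text
13.6833 [-0.09  0.84  0.06  2.02 -0.15  0.29  0.52] [519.89 -14.61  38.96] [-1.3   4.45 22.69] [ 1.14  0.45 -0.15] 0.5726113479485053
yaw 24.709199830392986
48 flange lowest bottom edge crop y 410.7581820701071
[243.25522891 233.43370463]
54 flange lowest bottom edge crop y 393.74022868575264
[243.86091551 215.90675362]
60 flange lowest bottom edge crop y 376.6061393068231
[244.47071338 198.26083331]
```

View pics/js.png

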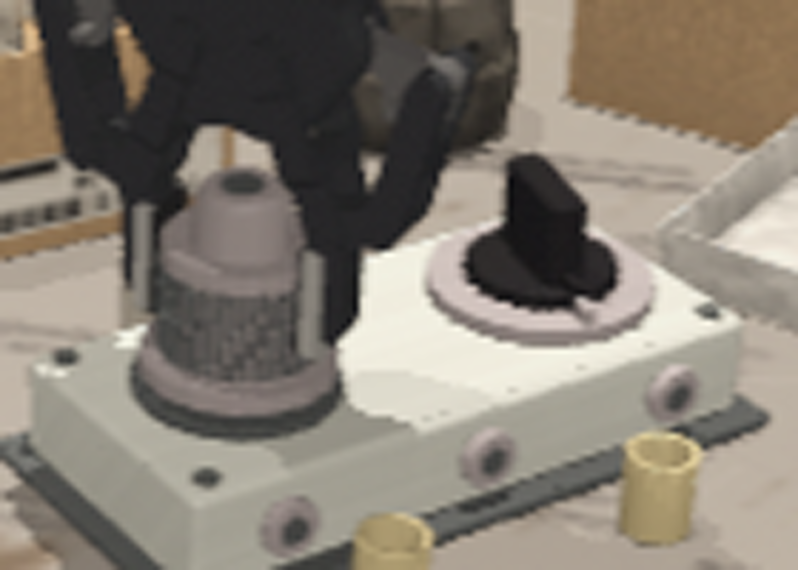

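View pics/jt.png

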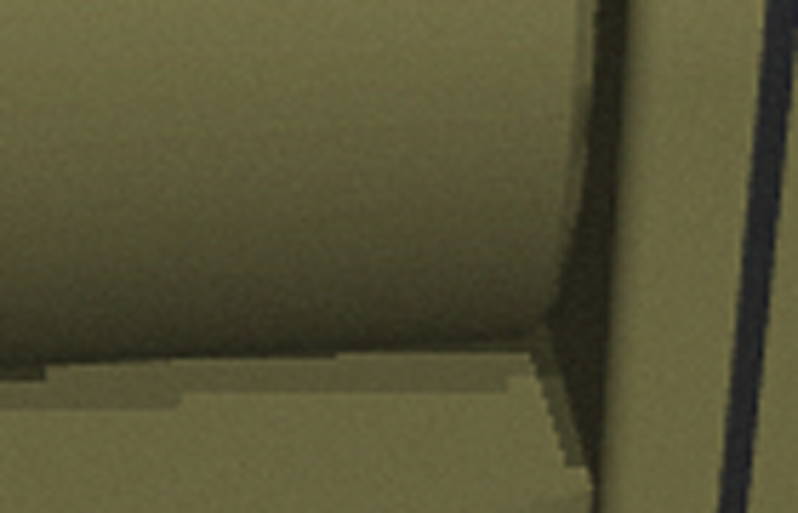

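The scene picture shows the flange's lower edge at row ~414. I'd expect 411 at home, 394 at the spring seat and 377 on the pins, so the collar is home. When the push eased from 32 to 23 N, the height stayed at 39.0 mm, which confirms the hard stop. The knob nose is still at the rib at (585, 305).

```bash
python3 -c "
from h import *
print(r.sign_off())"
```

```text
the job is handed in; nothing more can be done
None
```

I set the bleed knob first, then keyed the collar and pushed it home. I handed the job in at about 13.8 s, still gripping the collar and pushing it down.

- **Knob:** I turned it about 37.5° clockwise and let go. In the top picture, taken after release, the bar and the rib agree to about 1–2°. Fits to the scene picture were less sharp, at 162–169° for the bar against 163° for the rib.
- **Collar:** I turned it clockwise under a light down-load. At about 46° the force fell from 12 N to 1 N, showing that the keyways had dropped over the pins. A further 2° and the push took it home.
- **Final hold:** The last reading was about 23 N down with a 70 N grip. The height stayed at 39.0 mm when I eased the push from 32 N, so it is against the hard stop. The flange also appeared in the picture at the home height.
- **Surroundings:** The ferrule in clear view stands where it was, and I saw no contact with the other ferrule or the bolts. I did not measure their positions again at the end.
- **Disagreement:** The fingertips showed about 15 mm higher in the pictures than the stated tool geometry gives. The knob was therefore gripped only near the top of its bar. I lowered the tool 18 mm for the collar to correct for this.

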